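Vent the curing unit and hold its sprung hood just below balance

TASK

With the hood still shut, press the extraction switch's push button fully down and let it come back up. Then take the light-curing unit's sprung hood by its bar handle, raise it clearly past its balance point (50 degrees open) without letting it fly up to its stop, bring it back down gently and finish holding it still by the bar just below balance, some 5 to 10 degrees under it, your gripper alone keeping it from falling shut. Leave the plaster model, the jar and the bowl alone.

Things in the scene. Friction and masses are not known exactly. Their poses are not given: they have to be found in the camera images.
- curing_unit: Light-curing unit fixed to the bench: open white case 170 mm deep (x), 220 wide (y), 105 high, a 45 mm deep housing behind it; a flat white hood with an amber window covers its top. Origin: centre of the case's underside. x points from its front (bar handle side, facing the robot) to its back (hinge), z up. Turned by up to 0.3 rad either way.
- hood_angle (a joint): Hood angle, rad: 0 shut (level), grows as the front rises, stop at 1.40. Hood 165 mm from hinge to front edge, 220 wide, 14 thick. A lifting spring of constant torque balances it at 0.87 (50 deg): below that it falls shut, above it springs open, so it stays only where held. At the bar: 1.5 N to lift it when shut, under 0.4 N within 0.1 rad of balance, 0.8 N opening at 1.1. Hardly any friction.
- hood_hinge (a point): Midpoint of the hinge axis, fixed: 80 mm behind the unit's origin along its x, 113 mm above the bench. The axis lies along the unit's y.
- hood_bar (a point): Round dark steel bar handle ahead of the hood's front edge, 14 mm diameter, 130 long along the unit's y, on two 10 mm stubs 110 mm apart. Origin: its middle, 215 mm from the hinge axis: 215*cos(angle) in front of and 215*sin(angle) above it (shut: 113 mm above the bench). 43 mm clear gap between bar and hood edge, nothing below. x points to the hinge, y along the bar. It can turn in the fingers.
- fan_button_top (a point): Centre of the top of the extraction switch's push button: white, 28 mm diameter, in a round black housing 44 mm wide, 12 high, on a grey switch box 80 x 70 x 45 mm fixed to the bench, left or right of the front of the unit. The top is 67 mm above the bench, 10 mm above the housing.
- fan_button (a joint): Button travel in m: 0 up, 0.006 fully down, pressed straight down; springs back by itself. Fully down takes 5 N (1.5 N to start).
- plaster_model: Bystander: loose plaster dental model, 65 x 65 x 31 mm, beside the unit's front, on the other side from the switch box. Origin: centre of its underside.
- powder_jar: Bystander: loose white jar, 60 mm diameter, 85 high. Origin: centre of its underside.
- mixing_bowl: Bystander: loose dark rubber bowl, 90 mm across, 50 high. Origin: centre of its underside.
- hood: The hood with its bar handle, 0.92 kg in all. Origin: on the hinge axis, at its middle (does not move); x points from the bar to the hinge along the hood, y along the hinge axis, z out of the hood's upper face.
There are look-alikes about, which are no part of the job. What is shaped like the part that bears fan_button_top but red or yellow is not meant.

How it is judged:
By the outcome, as a careful person would: the job done as asked, in the order asked, and still so for the second after the job is handed in, while the arm keeps its last pose, push and grip.
It also fails if it takes over 58 s, if anything falls off the work surface, if the arm or the gripper's body presses on something with over 40 N, if the wrist force passes 120 N, or if a joint passes its speed limit or range.

ROBOT

A 7-joint arm with a two-finger parallel gripper is mounted at the origin on the work surface. World frame = base frame: x ahead of the robot, y to its left, z up, the work surface at z = 0. Lengths are in m, angles in degrees, forces in N, time in s.
With the tool pointing down it reaches from about 0.425 to 0.875 m from the base axis. Payload 4.7 kg.
Tool frame: the origin (TCP) lies between the finger pads, 19 mm behind the fingertips; this is the grasp point; z points along the fingers, y is the line along which they close (so a half turn about z gives the same grasp; the last joint's range is limited). The gripper opens to 87 mm and grips with 3 to 60 N. Pads are 19 mm wide; open, the fingers measure 117 mm over their backs; the gripper's body (75 mm by 190 mm) begins 51 mm behind the grasp point.
Start: joints at [64.865, 18.392, -4.016, 83.108, 1.295, 78.541, -3.26], TCP at [0.284, -0.585, 0.241] pointing down, gripper open.
Joint ranges: [-163.93, 163.93], [-17.29, 119.83], [-79.2, 71.16], [3.27, 140.29], [-89.18, 269.18], [5.43, 117.66], [-154.24, 154.24]. Speed limits (degrees/s): [147.25, 147.25, 180, 180, 180, 180, 180].

INTERFACE

Orientations are given as [roll, pitch, yaw] about the fixed x, y, z axes, in that order (R = Rz(yaw) Ry(pitch) Rx(roll)).
In Python, from bench import telemetry, read_camera, sign_off gives the robot as it stands.
- The arm moves only by the shell command python3 -m inch 'ROWS' [FORCE]. ROWS is a JSON object of lists of equal length, an entry for each row: "jaw": the finger opening in m, from 0 to 0.087; "translation": the shift along the world's x, y, z in m, a list of three; "delta_rot": the turn, a rotation vector about the world's x, y, z in rad, a list of three. In form: {"jaw": [jaw, ...], "translation": [[dx, dy, dz], ...], "delta_rot": [[ax, ay, az], ...]}. A call has 1 to 5 rows; each row is the pose to reach, as a shift and turn from the pose commanded when the call began; what a row does not reach only later rows make up. A row lasts 1/8 s, in which the tool goes at most 62.5 mm and 10.7 degrees, less where a joint would pass 70% of its speed; a pose out of reach is approached as far as the arm can. A call with a gripper value outside its range is refused whole. The fingers move at their own pace and stop on an object; FORCE is the grip in N (left out, the last holds). Time passes only in rows, so rows that repeat a pose let the fingers close. It gives the time, the measured TCP pose, the force, the opening and the grip force at its end, in the units of the state.
- telemetry.state(): the state, without advancing time (a new reading comes with each control period).
- read_camera(name): name is "scene" or "side" or "wrist"; returns a dict with "pixels" (384x512x3 uint8, red, green, blue), "range_z" (384x512 float32, m along the optical axis (not along the pixel's ray), 0 where there is no reading), "camera_matrix" (3x3 intrinsics, pixels), "camera_from_world" (4x4, takes a point from world to camera coordinates). Camera axes: x right, y down, z forward; pixel columns grow to the right and rows downward; lengths in m; the calibration is good to about 2 mm. A picture is of the moment at which its call begins.
- sign_off(): hands the job in; it is judged then, once.
The state is a dict: "clock": time; "joint_pos": joint angles; "joint_vel": joint speeds; "joint_efforts": joint torques, N m; "eef_pos": TCP position; "ee_rot": TCP orientation; "force": force on the tool from outside, world axes, zero at the start; "ft_torque": the same for the moment, N m; "width": finger opening in m; "grip_force": force on a finger pad.
Only numpy, scipy, OpenCV 4.12 (cv2) and the standard library are available. Lean on these libraries where they do the work, as an engineer would, in place of code of your own. Each camera call takes 0.05 s, during which the arm holds its last target. There are 200 camera calls.

## Working session

There is one attempt and no reset: what is moved stays moved. The work goes in short steps, Python scripts to look and compute and a shell command to move; the robot and the scene stay as the last step left them, time stands still between calls to the robot, and variables do not carry over. Pictures are saved under pics/ and viewed, at most 10 in all, crops included, and the job is handed in when it is done.

```bash
mkdir -p pics; ls
cat > h.py <<'E'
import numpy as np, cv2
from bench import telemetry, read_camera
def cloud(c):
    d=c["range_z"];K=c["camera_matrix"];T=np.linalg.inv(c["camera_from_world"])
    v,u=np.indices(d.shape)
    p=np.stack([(u-K[0,2])/K[0,0]*d,(v-K[1,2])/K[1,1]*d,d],-1)
    w=p@T[:3,:3].T+T[:3,3]; w[d<=0]=np.nan
    return w
E
python3 - <<'E'
from h import *
s=telemetry.state();print(s)
a=[]
for n in ("scene","side"):
    c=read_camera(n);np.savez(f"{n}0.npz",**c)
    cv2.imwrite(f"pics/{n}0.png",c["pixels"][...,::-1])
E
```

```text
pics
{'clock': 0.0, 'joint_pos': array([64.86649852, 18.43989224, -4.0154012 , 83.1742195 ,  1.29353379,
       78.54139837, -3.2595634 ]), 'joint_vel': array([-0.03054529, -0.10384164,  0.01463481, -0.01898541,  0.04774636,
       -0.03629061, -0.0032583 ]), 'joint_efforts': array([-1.63025234e-04, -4.91294861e+01, -4.04138686e-01, -3.12529492e+01,
       -6.39822450e-02,  4.37844114e-02,  1.39444119e-04]), 'eef_pos': array([ 0.28407903, -0.58406013,  0.240158  ]), 'ee_rot': array([-1.79889651e+02,  4.35683781e-03,  2.59432606e+01]), 'force': array([-0.40884955, -0.44425829, -0.06642488]), 'ft_torque': array([-0.01308578, -0.02778877, -0.02398158]), 'grip_force': 0.0, 'width': 0.08695086948688}
```

View pics/scene0.png

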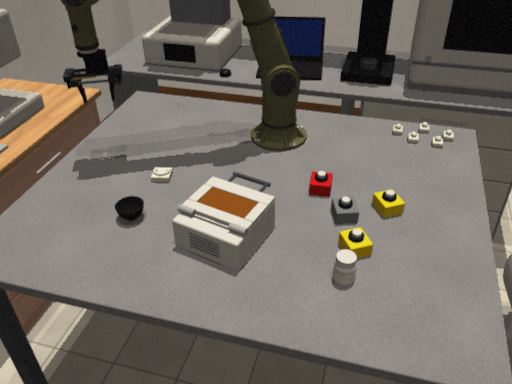

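View pics/side0.png

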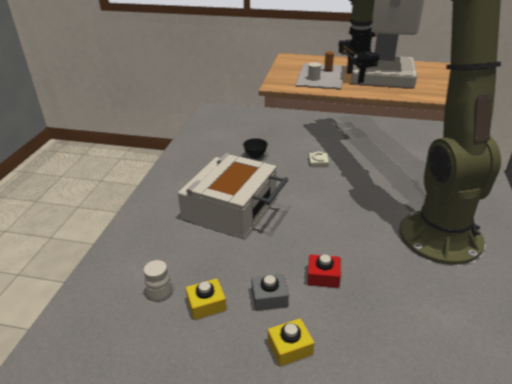

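The scene view shows the grey switch at about (346,202) with red and yellow decoys around it. The unit's bar is at about (248,182), with the model at (162,174), the bowl at (130,208) and the jar at (345,268). In the side view, the grey button is at (270,283) and the bar at about (268,195).

Run:
```python
from h import *
import numpy as np
for n,(u0,v0) in {"scene":(346,202),"side":(270,283)}.items():
    c=dict(np.load(f"{n}0.npz"));w=cloud(c);px=c["pixels"].astype(int)
    q=w[v0-12:v0+13,u0-14:u0+15].reshape(-1,3);m=px[v0-12:v0+13,u0-14:u0+15].reshape(-1,3)
    k=(m.min(1)>120)&(abs(q[:,2]-.067)<.006);b=q[k]
    print(n,"button",k.sum(),b.mean(0),b.min(0),b.max(0))
    k=(q[:,2]>.035)&(q[:,2]<.05);print(" box",k.sum(),q[k].mean(0))
    # hood top z~.12 and bar: dark, z .1-.125
    dark=(px.max(2)<90)&(abs(w[...,2]-.115)<.012)
    k=dark&(w[...,0]>.3)&(w[...,0]<.9)&(abs(w[...,1])<.35)
    v,u=np.nonzero(k);print(" dark",k.sum(),u.min(),u.max(),v.min(),v.max())
    p=w[k];p=p[np.all(abs(p-np.median(p,0))<.1,1)]
    print(" bar med",np.median(p,0),p.min(0),p.max(0))
    (cx,cy),sz,an=cv2.minAreaRect(p[:,:2].astype(np.float32));print(cx,cy,sz,an)
    # amber
    a=(px[...,0]>90)&(px[...,0]>1.6*px[...,1])&(px[...,2]<60)&(abs(w[...,2]-.118)<.012)
    r=cv2.minAreaRect(w[a][:,:2].astype(np.float32));print(" amber",a.sum(),r, w[a].mean(0))
    wh=(px.min(2)>110)&(abs(w[...,2]-.12)<.008)&(w[...,0]>.3)
    r=cv2.minAreaRect(w[wh][:,:2].astype(np.float32));print(" hood",wh.sum(),r)
```

```text
scene button 37 [0.42999737 0.31650212 0.06630262] [0.41367042 0.30482931 0.0616409 ] [0.44362629 0.32931091 0.07041606]
 box 278 [0.44155234 0.3173333  0.04325026]
 dark 277 178 270 172 235
 bar med [0.47052187 0.0303201  0.11559416] [ 0.44746405 -0.03736822  0.10747369] [0.52264753 0.08887246 0.12247719]
0.4843529164791107 0.021363988518714905 (0.13016432523727417, 0.05005645751953125) 76.4946060180664
 amber 884 ((0.5931254029273987, -0.009739778935909271), (0.16094833612442017, 0.08322502672672272), 77.4478530883789) [ 0.59421635 -0.00778959  0.11457967]
 hood 1790 ((0.5981559157371521, -0.007015854120254517), (0.2212020307779312, 0.18699903786182404), 75.81380462646484)
side button 76 [0.42854091 0.31738968 0.06627407] [0.41597627 0.30220748 0.0624888 ] [0.44041271 0.32886838 0.06977833]
 box 360 [0.42338909 0.32036001 0.04459629]
 dark 388 187 287 161 209
 bar med [0.47347499 0.07070285 0.11572724] [ 0.44544621 -0.02509483  0.10328395] [0.58488175 0.12123323 0.12145943]
0.4948573708534241 0.062105610966682434 (0.1936894804239273, 0.0714542493224144) 47.36972427368164
 amber 708 ((0.5964536666870117, -0.010298199951648712), (0.14996732771396637, 0.07772614061832428), 76.72110748291016) [ 0.5977023  -0.00664846  0.11483235]
 hood 1679 ((1.4562833309173584, -0.7062883973121643), (1.6462732553482056, 1.937159776687622), 89.87512969970703)
```

```bash
python3 -m inch '{"jaw":[0,0,0,0,0],"translation":[[0.04,0.04,0.02],[0.08,0.085,0.04],[0.12,0.13,0.05],[0.155,0.18,0.05],[0.185,0.23,0.05]],"delta_rot":[[0,0,0.17],[0,0,0.35],[0,0,0.53],[0,0,0.71],[0,0,0.89]]}' 10
python3 -m inch '{"jaw":[0,0,0,0,0],"translation":[[0.025,0.055,0],[0.04,0.11,0],[0.05,0.17,0],[0.055,0.23,0],[0.06,0.29,0]],"delta_rot":[[0,0,0],[0,0,0],[0,0,0],[0,0,0],[0,0,0]]}'
```

```text
clock: 0.72
eef_pos: [0.4704, -0.3525, 0.291]
ee_rot: [-180.0, -0.0, 77.3]
force: [1.2, 0.3, -0.1]
width: 0.0448
grip_force: 0.0
clock: 1.35
eef_pos: [0.5291, -0.0626, 0.291]
ee_rot: [-180.0, 0.0, 76.9]
force: [0.6, 0.3, 0.5]
width: 0.0017
grip_force: 0.0
```

Good tracking. On to the space between the bar and the button, and a wrist look on the way.

```bash
python3 -m inch '{"jaw":[0,0,0,0,0],"translation":[[-0.04,0.045,0],[-0.06,0.1,0],[-0.07,0.16,0],[-0.08,0.22,0],[-0.09,0.28,-0.01]],"delta_rot":[[0,0,0],[0,0,0],[0,0,0],[0,0,0],[0,0,0]]}'
python3 -m inch '{"jaw":[0,0,0,0,0],"translation":[[-0.005,0.04,-0.03],[-0.01,0.08,-0.06],[-0.01,0.1,-0.11],[-0.01,0.1,-0.15],[-0.01,0.1,-0.15]],"delta_rot":[[0,0,0],[0,0,0],[0,0,0],[0,0,0],[0,0,0]]}'
python3 - <<'E'
from h import *
c=read_camera("wrist");np.savez("wrist1.npz",**c);w=cloud(c);px=c["pixels"].astype(int)
cv2.imwrite("pics/wrist1.png",c["pixels"][...,::-1])
s=telemetry.state();print(s["eef_pos"])
k=(abs(w[...,2]-.0665)<.004)&(px.min(2)>110)&(abs(w[...,0]-.43)<.05)&(abs(w[...,1]-.317)<.05)
print(k.sum(),w[k].mean(0),w[k].min(0),w[k].max(0))
print(cv2.minEnclosingCircle(w[k][:,:2].astype(np.float32)))
E
```

```text
clock: 1.98
eef_pos: [0.439, 0.2172, 0.2817]
ee_rot: [179.9, -0.0, 76.9]
force: [0.2, 0.7, -1.4]
width: 0.0005
grip_force: 0.0
clock: 2.6
eef_pos: [0.427, 0.314, 0.1283]
ee_rot: [-179.7, 0.3, 77.0]
force: [0.6, -0.1, 0.3]
width: 0.0001
grip_force: 0.0
[0.4285931  0.31498303 0.13062933]
44 [0.42681975 0.32467404 0.06681388] [0.4226614  0.31602081 0.06544573] [0.43014826 0.32733074 0.06797085]
((0.4263277053833008, 0.3217499852180481), 0.006481370888650417)
```

View pics/wrist1.png

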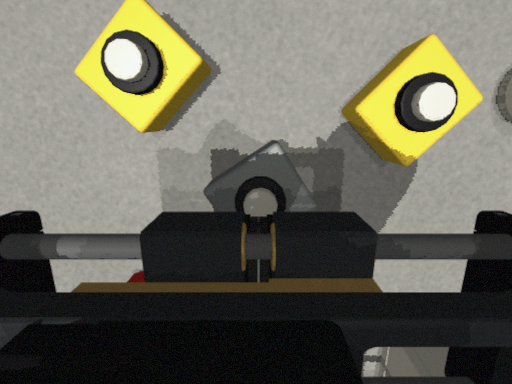

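The wrist view shows the grey box centred under the closed fingers, with the button at about (262,200) partly hidden by them. The yellow decoys are well clear, so I'll press straight down.

```bash
python3 -m inch '{"jaw":[0,0,0,0,0],"translation":[[0,0.002,-0.02],[0,0.002,-0.035],[0,0.002,-0.042],[0,0.002,-0.046],[0,0.002,-0.049]],"delta_rot":[[0,0,0],[0,0,0],[0,0,0],[0,0,0],[0,0,0]]}'
python3 -m inch '{"jaw":[0,0],"translation":[[0,0,-0.002],[0,0,-0.002]],"delta_rot":[[0,0,0],[0,0,0]]}'
```

```text
clock: 3.28
eef_pos: [0.4293, 0.3173, 0.0825]
ee_rot: [180.0, 0.0, 76.9]
force: [-2.3, -2.0, 3.5]
width: 0.0
grip_force: 1.8
clock: 3.52
eef_pos: [0.4292, 0.3173, 0.0805]
ee_rot: [180.0, 0.0, 76.9]
force: [-1.8, -2.3, 5.2]
width: 0.0009
grip_force: 2.3
```

```bash
python3 -m inch '{"jaw":[0,0,0],"translation":[[0,0,-0.002],[0,0,-0.003],[0,0,-0.003]],"delta_rot":[[0,0,0],[0,0,0],[0,0,0]]}'
```

```text
clock: 3.9
eef_pos: [0.4294, 0.3175, 0.0798]
ee_rot: [179.9, 0.1, 76.9]
force: [-7.3, -7.1, 22.8]
width: 0.0005
grip_force: 11.2
```

```bash
python3 -m inch '{"jaw":[0,0,0,0,0],"translation":[[0,0,0.01],[0,0,0.03],[0,0,0.08],[0,0,0.14],[0,-0.03,0.19]],"delta_rot":[[0,0,0],[0,0,0],[0,0,0],[0,0,0],[0,0,0]]}'
python3 -m inch '{"jaw":[0.087,0.087,0.087,0.087,0.087],"translation":[[0.01,-0.06,0],[0.02,-0.12,0],[0.03,-0.18,0],[0.035,-0.24,0],[0.035,-0.3,0]],"delta_rot":[[0,0,0],[0,0,0],[0,0,0],[0,0,0],[0,0,0]]}'
python3 -m inch '{"jaw":[0.087,0.087,0.087],"translation":[[0,-0.04,0],[0,-0.04,0],[0,-0.04,0]],"delta_rot":[[0,0,0],[0,0,0],[0,0,0]]}'
python3 - <<'E'
from h import *
c=read_camera("wrist");np.savez("wrist2.npz",**c);w=cloud(c)
cv2.imwrite("pics/wrist2.png",c["pixels"][...,::-1])
s=telemetry.state();print(s["eef_pos"],s["ee_rot"])
z=w[...,2];k=(z>.1)&(z<.128)&(w[...,0]>.38)&(w[...,0]<.78)&(abs(w[...,1])<.2)
print(k.sum())
u=np.array([np.cos(np.radians(-13)),np.sin(np.radians(-13))])
p=w[k]; a=p[:,:2]@u; print(np.histogram(a,20))
E
```

```text
clock: 4.53
eef_pos: [0.429, 0.29, 0.2706]
ee_rot: [179.9, -0.2, 77.2]
force: [1.0, -1.4, 0.0]
width: 0.0006
grip_force: 0.0
clock: 5.15
eef_pos: [0.4649, -0.0142, 0.2684]
ee_rot: [179.8, -0.0, 77.0]
force: [0.5, 0.0, 0.2]
width: 0.0425
grip_force: 0.0
clock: 5.52
eef_pos: [0.4647, -0.0514, 0.2678]
ee_rot: [179.9, -0.0, 77.0]
force: [0.9, 0.5, -0.1]
width: 0.0727
grip_force: 0.0
[ 0.46473001 -0.05092742  0.26779442] [ 1.79933585e+02 -2.58020845e-02  7.70744459e+01]
39689
(array([1498,  369,  240,  252, 2439, 2791, 2803, 2590, 2782, 2760, 2779,
       2770, 2703, 2904, 2831, 2700, 2005,  814,  808,  851]), array([0.4401403 , 0.45362553, 0.46711076, 0.48059599, 0.49408122,
       0.50756645, 0.52105168, 0.53453691, 0.54802214, 0.56150737,
       0.5749926 , 0.58847783, 0.60196306, 0.61544829, 0.62893352,
       0.64241875, 0.65590398, 0.66938921, 0.68287444, 0.69635967,
       0.7098449 ]))
```

View pics/wrist2.png

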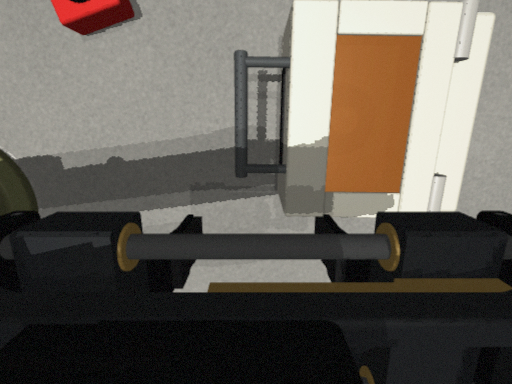

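The wrist view shows the whole bar: vertical at column ~241, rows 52–176, with the hood to its right and the gap clear. Next is fitting the bar line.

Run:
```python
from h import *
c=dict(np.load("wrist2.npz"));w=cloud(c);px=c["pixels"].astype(int)
r=np.zeros(w.shape[:2],bool);r[45:182,230:252]=1
k=r&(w[...,2]>.1)&(w[...,2]<.13);p=w[k]
(cx,cy),sz,an=cv2.minAreaRect(p[:,:2].astype(np.float32));print("bar",k.sum(),cx,cy,sz,an,"ztop",np.percentile(p[:,2],[50,90,98]))
l=cv2.fitLine(p[:,:2].astype(np.float32),cv2.DIST_HUBER,0,.01,.01).ravel();print("line",l,np.degrees(np.arctan2(l[1],l[0])))
# hood front edge
h=np.zeros_like(r);h[10:205,285:480]=1;h&=(px.min(2)>100)&(abs(w[...,2]-.12)<.005)
e=np.array([w[v,np.nonzero(h[v])[0][0]] for v in range(12,165)])
l=cv2.fitLine(e[:,:2].astype(np.float32),cv2.DIST_HUBER,0,.01,.01).ravel();print("edge",l,np.degrees(np.arctan2(l[1],l[0])))
```

```text
bar 1707 0.4666396677494049 0.02328469604253769 (0.12940983474254608, 0.01794787310063839) 76.55046844482422 ztop [0.11860588 0.12005909 0.12070416]
line [0.23872271 0.97108775 0.46634123 0.02664277] 76.18883
edge [0.2336733  0.9723152  0.52272356 0.04803755] 76.486565
```

```bash
python3 -m inch '{"jaw":[0.04,0.04,0.04,0.04,0.04],"translation":[[0.002,0.04,0],[0.002,0.0745,0],[0.002,0.0745,-0.03],[0.002,0.0745,-0.07],[0.002,0.0745,-0.09]],"delta_rot":[[0,0,-0.01],[0,0,-0.01],[0,0,-0.01],[0,0,-0.01],[0,0,-0.01]]}'
python3 - <<'E'
from h import *
c=read_camera("side");px=c["pixels"]
print(telemetry.state()["eef_pos"],telemetry.state()["width"])
cv2.imwrite("pics/side3.png",cv2.resize(px[120:260,160:330,::-1],None,fx=4,fy=4))
E
```

```text
clock: 6.2
eef_pos: [0.4653, 0.0239, 0.1757]
ee_rot: [-179.9, 0.0, 76.6]
force: [-0.4, -0.2, 0.5]
width: 0.0439
grip_force: 0.0
[0.46406517 0.02378943 0.17379191] 0.04245611943292283
```

View pics/side3.png

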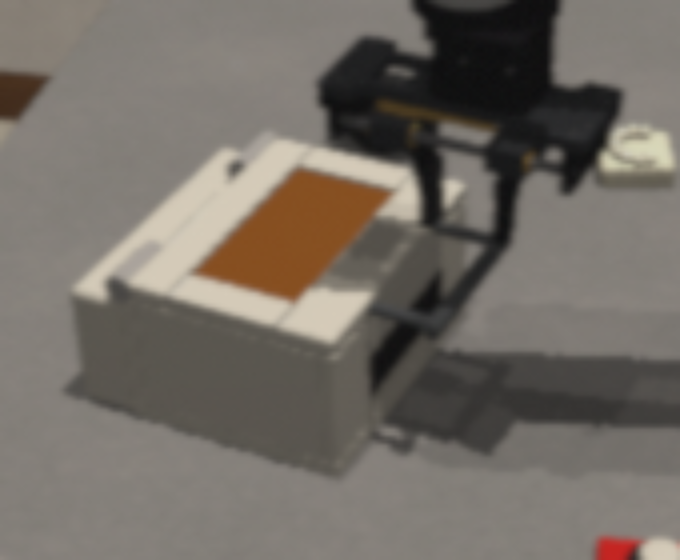

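The side crop shows the open fingers above the bar, with the outer one at (505,200) and the inner one at (430,190) over the gap. Now down, then close.

```bash
python3 -m inch '{"jaw":[0.04,0.04,0.04,0.04,0.04],"translation":[[0,0,-0.015],[0.001,0,-0.03],[0.001,0,-0.045],[0.001,0,-0.057],[0.001,0,-0.062]],"delta_rot":[[0,0,0],[0,0,0],[0,0,0],[0,0,0],[0,0,0]]}'
python3 -m inch '{"jaw":[0.03,0.02,0.01,0.005,0.005],"translation":[[0,0,0],[0,0,0],[0,0,0],[0,0,0],[0,0,0]],"delta_rot":[[0,0,0],[0,0,0],[0,0,0],[0,0,0],[0,0,0]]}' 15
```

```text
clock: 6.88
eef_pos: [0.4669, 0.022, 0.1144]
ee_rot: [-179.9, 0.0, 76.4]
force: [-0.9, -1.2, 0.5]
width: 0.0401
grip_force: 0.0
clock: 7.5
eef_pos: [0.4632, 0.0231, 0.1148]
ee_rot: [-179.5, 0.1, 76.4]
force: [-11.6, 1.9, 7.5]
width: 0.013
grip_force: 15.0
```

```bash
python3 -m inch '{"jaw":[0.005,0.005,0.005],"translation":[[-0.002,0,0],[-0.0035,0.001,0],[-0.0035,0.001,0]],"delta_rot":[[0,0,0],[0,0,0],[0,0,0]]}'
```

```text
clock: 7.88
eef_pos: [0.4631, 0.0231, 0.1153]
ee_rot: [-179.9, 0.0, 76.4]
force: [-4.5, 0.5, 2.3]
width: 0.0135
grip_force: 15.0
```

Run:
```python
import numpy as np
def P(t): t=np.radians(t);return .215*np.array([(1-np.cos(t))*.972,-(1-np.cos(t))*.235,np.sin(t)])
for a in range(0,60,10): print(a,[[round(float(x),4) for x in P(a+2*i)-P(a)] for i in range(1,6)])
for a in (60,50): print(a,[[round(float(x),4) for x in P(a-2*i)-P(a)] for i in range(1,6)])
```

```text
0 [[0.0001, -0.0, 0.0075], [0.0005, -0.0001, 0.015], [0.0011, -0.0003, 0.0225], [0.002, -0.0005, 0.0299], [0.0032, -0.0008, 0.0373]]
10 [[0.0014, -0.0003, 0.0074], [0.003, -0.0007, 0.0147], [0.0049, -0.0012, 0.0219], [0.0071, -0.0017, 0.0291], [0.0094, -0.0023, 0.0362]]
20 [[0.0026, -0.0006, 0.007], [0.0055, -0.0013, 0.0139], [0.0085, -0.0021, 0.0207], [0.0119, -0.0029, 0.0274], [0.0154, -0.0037, 0.034]]
30 [[0.0038, -0.0009, 0.0064], [0.0077, -0.0019, 0.0127], [0.0119, -0.0029, 0.0189], [0.0163, -0.0039, 0.0249], [0.0209, -0.0051, 0.0307]]
40 [[0.0048, -0.0012, 0.0057], [0.0098, -0.0024, 0.0112], [0.0149, -0.0036, 0.0165], [0.0203, -0.0049, 0.0216], [0.0258, -0.0062, 0.0265]]
50 [[0.0057, -0.0014, 0.0047], [0.0115, -0.0028, 0.0092], [0.0175, -0.0042, 0.0135], [0.0236, -0.0057, 0.0176], [0.0298, -0.0072, 0.0215]]
60 [[-0.0063, 0.0015, -0.0039], [-0.0124, 0.003, -0.008], [-0.0183, 0.0044, -0.0123], [-0.0242, 0.0058, -0.0168], [-0.0298, 0.0072, -0.0215]]
50 [[-0.0055, 0.0013, -0.0049], [-0.0108, 0.0026, -0.01], [-0.016, 0.0039, -0.0153], [-0.021, 0.0051, -0.0208], [-0.0258, 0.0062, -0.0265]]
```

```bash
python3 -m inch '{"jaw":[0.005,0.005,0.005,0.005,0.005],"translation":[[-0.001,0,0.0075],[-0.001,0,0.015],[0,0,0.0225],[0.001,0,0.03],[0.002,-0.001,0.037]],"delta_rot":[[0,0,0],[0,0,0],[0,0,0],[0,0,0],[0,0,0]]}'
python3 -m inch '{"jaw":[0.005,0.005,0.005,0.005,0.005],"translation":[[0.0014,0,0.0074],[0.003,-0.001,0.0147],[0.005,-0.001,0.022],[0.007,-0.002,0.029],[0.0094,-0.002,0.036]],"delta_rot":[[0,0,0],[0,0,0],[0,0,0],[0,0,0],[0,0,0]]}'
```

```text
clock: 8.5
eef_pos: [0.466, 0.0223, 0.1529]
ee_rot: [180.0, -0.0, 76.4]
force: [0.4, 3.1, -2.9]
width: 0.0132
grip_force: 15.0
clock: 9.12
eef_pos: [0.4746, 0.0202, 0.1885]
ee_rot: [-179.9, 0.0, 76.4]
force: [-3.8, 2.6, -1.0]
width: 0.0135
grip_force: 15.0
```

```bash
python3 -m inch '{"jaw":[0.005,0.005,0.005,0.005,0.005],"translation":[[0.0026,0,0.007],[0.0055,-0.001,0.014],[0.0085,-0.002,0.0207],[0.0119,-0.003,0.0274],[0.0154,-0.004,0.034]],"delta_rot":[[0,0,0],[0,0,0],[0,0,0],[0,0,0],[0,0,0]]}'
python3 -m inch '{"jaw":[0.005,0.005,0.005,0.005,0.005],"translation":[[0.0038,-0.001,0.0064],[0.0077,-0.002,0.0127],[0.0119,-0.003,0.0189],[0.0163,-0.004,0.0249],[0.0209,-0.005,0.0307]],"delta_rot":[[0,0,0],[0,0,0],[0,0,0],[0,0,0],[0,0,0]]}'
python3 - <<'E'
from h import *
s=telemetry.state();print(s["eef_pos"],s["force"])
c=read_camera("side");px=c["pixels"];np.savez("side4.npz",**c)
cv2.imwrite("pics/side4.png",cv2.resize(px[60:260,160:360,::-1],None,fx=3,fy=3))
E
```

```text
clock: 9.75
eef_pos: [0.4889, 0.0167, 0.2226]
ee_rot: [-179.7, 0.0, 76.4]
force: [-8.8, 4.7, 2.2]
width: 0.0135
grip_force: 15.0
clock: 10.38
eef_pos: [0.5086, 0.012, 0.254]
ee_rot: [-179.6, 0.1, 76.4]
force: [-14.7, 4.0, 9.8]
width: 0.0132
grip_force: 15.0
[0.50858151 0.01196694 0.25398847] [-14.65440071   4.04692021   9.84374741]
```

View pics/side4.png

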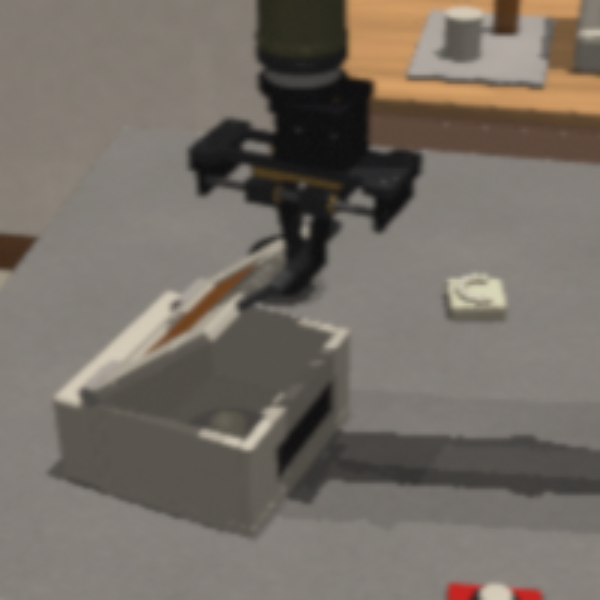

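The side crop shows the hood about 40° open, with the fingers still on the bar. The outward radial force means my arc sits a few mm inside the true one, so I'll correct outward and up.

```bash
python3 -m inch '{"jaw":[0.005,0.005,0.005,0.005,0.005],"translation":[[0.0025,-0.001,0.0075],[0.0065,-0.002,0.015],[0.0115,-0.003,0.0205],[0.0168,-0.004,0.0256],[0.0223,-0.0055,0.0305]],"delta_rot":[[0,0,0],[0,0,0],[0,0,0],[0,0,0],[0,0,0]]}'
```

```text
clock: 11.05
eef_pos: [0.5346, 0.0055, 0.2837]
ee_rot: [180.0, -0.0, 76.4]
force: [3.6, 3.0, -2.4]
width: 0.0134
grip_force: 15.0
```

```bash
python3 -m inch '{"jaw":[0.005,0.005,0.005,0.005,0.005],"translation":[[0.0057,-0.001,0.0049],[0.0115,-0.003,0.0096],[0.0175,-0.004,0.0141],[0.0236,-0.006,0.0184],[0.0298,-0.007,0.0225]],"delta_rot":[[0,0,0],[0,0,0],[0,0,0],[0,0,0],[0,0,0]]}'
python3 -m inch '{"jaw":[0.005,0.005],"translation":[[0,0,0],[0,0,0]],"delta_rot":[[0,0,0],[0,0,0]]}'
python3 - <<'E'
from h import *
s=telemetry.state();print(s["eef_pos"],s["force"])
c=read_camera("side");px=c["pixels"];np.savez("side5.npz",**c)
w=cloud(c);pi=px.astype(int)
H=np.array([.672,-.0274,.113]);u=np.array([.972,-.235,0]);
def ang(w,pi):
    a=(pi[...,0]>70)&(pi[...,0]>1.6*pi[...,1])&(pi[...,2]<70)
    d=w-H; x=-(d@u); z=d[...,2]; y=d@np.array([.235,.972,0])
    k=a&(abs(y)<.12)&(x>0)&(x<.2)&(z>.01)&(z<.25)
    l=cv2.fitLine(np.stack([x[k],z[k]],-1).astype(np.float32),cv2.DIST_HUBER,0,.01,.01).ravel()
    return k.sum(),np.degrees(np.arctan2(l[1],l[0]))
print(ang(w,pi)); o=dict(np.load("side4.npz"));print(ang(cloud(o),o["pixels"].astype(int)))
cv2.imwrite("pics/side5.png",cv2.resize(px[60:260,160:360,::-1],None,fx=3,fy=3))
E
```

```text
clock: 11.68
eef_pos: [0.5638, -0.0017, 0.3067]
ee_rot: [-180.0, 0.0, 76.4]
force: [0.3, 2.9, 0.0]
width: 0.0135
grip_force: 15.0
clock: 11.92
eef_pos: [0.5635, -0.0016, 0.3064]
ee_rot: [180.0, 0.0, 76.4]
force: [-0.2, 3.4, 2.5]
width: 0.0132
grip_force: 15.0
[ 0.56348714 -0.00161905  0.30643534] [-0.17015922  3.37885946  2.51146289]Traceback (most recent call last):
  File "<stdin>", line 12, in <module>
  File "<stdin>", line 10, in ang
cv2.error: OpenCV(4.12.0) /io/opencv/modules/imgproc/src/linefit.cpp:50: error: (-215:Assertion failed) count > 0 in function 'fitLine2D_wods'
```

The TCP puts the hood at about 60° with the bar still in the pads. I'll go 3° higher for margin, then down gently.

```bash
python3 -m inch '{"jaw":[0.005,0.005,0.005],"translation":[[0.005,-0.001,0.003],[0.0096,-0.002,0.0054],[0.0096,-0.002,0.0054]],"delta_rot":[[0,0,0],[0,0,0],[0,0,0]]}'
python3 - <<'E'
from h import *
s=telemetry.state();print(s["eef_pos"],s["force"])
px=read_camera("side")["pixels"]
cv2.imwrite("pics/side5.png",cv2.resize(px[60:260,160:360,::-1],None,fx=3,fy=3))
E
python3 -m inch '{"jaw":[0.005,0.005,0.005,0.005,0.005],"translation":[[-0.0064,0.0016,-0.0035],[-0.0127,0.003,-0.0073],[-0.019,0.0046,-0.0112],[-0.025,0.006,-0.0154],[-0.031,0.0075,-0.0199]],"delta_rot":[[0,0,0],[0,0,0],[0,0,0],[0,0,0],[0,0,0]]}'
```

```text
clock: 12.35
eef_pos: [0.5738, -0.0042, 0.3121]
ee_rot: [179.9, 0.0, 76.3]
force: [-1.6, 1.9, 5.7]
width: 0.0138
grip_force: 15.0
[ 0.57382569 -0.00416648  0.31211142] [-1.55416157  1.87577999  5.70730817]
clock: 13.02
eef_pos: [0.542, 0.0037, 0.2908]
ee_rot: [180.0, 0.0, 76.3]
force: [2.3, 0.4, -1.5]
width: 0.0135
grip_force: 15.0
```

View pics/side5.png

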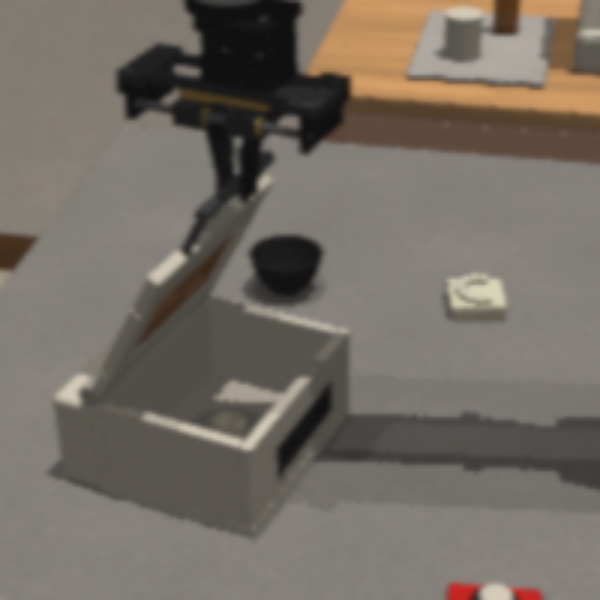

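The picture shows the hood at about 63°, with the bar at (235,190) gripped and the bowl and model untouched. Continuing down slowly to about 43°.

```bash
python3 -m inch '{"jaw":[0.005,0.005,0.005,0.005,0.005],"translation":[[-0.0043,0.001,-0.0034],[-0.0086,0.002,-0.007],[-0.0127,0.003,-0.0107],[-0.0167,0.004,-0.0145],[-0.0207,0.005,-0.0184]],"delta_rot":[[0,0,0],[0,0,0],[0,0,0],[0,0,0],[0,0,0]]}'
python3 -m inch '{"jaw":[0.005,0.005,0.005,0.005,0.005],"translation":[[-0.0026,0.0006,-0.0027],[-0.005,0.001,-0.0054],[-0.0065,0.0015,-0.007],[-0.0065,0.0015,-0.007],[-0.0065,0.0015,-0.007]],"delta_rot":[[0,0,0],[0,0,0],[0,0,0],[0,0,0],[0,0,0]]}'
python3 - <<'E'
from h import *
s=telemetry.state();print(s["eef_pos"],s["force"],s["joint_vel"].round(2))
H=np.array([.672,-.0274,.113]);u=np.array([.972,-.235,0])
d=s["eef_pos"]-H;print("ang",np.degrees(np.arctan2(d[2],-(d@u))))
for n in ("side","scene"):
    c=read_camera(n);w=cloud(c);pi=c["pixels"].astype(int)
    d=w-H;x=-(d@u);z=d[...,2];y=d@np.array([.235,.972,0])
    k=(x>.03)&(x<.13)&(abs(y)<.1)&(z>.02)&(z<.2)&(abs(z-x*np.tan(.75))<.04)
    if k.sum()>20:
        l=cv2.fitLine(np.stack([x[k],z[k]],-1).astype(np.float32),cv2.DIST_HUBER,0,.01,.01).ravel();print(n,k.sum(),np.degrees(np.arctan2(l[1],l[0])),l)
    if n=="side":cv2.imwrite("pics/side6.png",cv2.resize(c["pixels"][60:260,160:360,::-1],None,fx=3,fy=3))
E
```

```text
clock: 13.65
eef_pos: [0.5216, 0.0086, 0.2727]
ee_rot: [180.0, 0.0, 76.3]
force: [4.5, -1.1, -3.6]
width: 0.0132
grip_force: 15.0
clock: 14.28
eef_pos: [0.5151, 0.0102, 0.2659]
ee_rot: [180.0, 0.0, 76.4]
force: [5.4, -1.6, -5.0]
width: 0.0133
grip_force: 15.0
[0.5151442  0.01020526 0.26589463] [ 5.39192545 -1.63454556 -4.9938924 ] [-0.05  0.02  0.09 -0.03  0.   -0.08  0.03]
ang 43.467391989440955
side 359 42.467575 [0.73765945 0.6751729  0.08080946 0.07719172]
scene 2748 43.50387 [0.72532785 0.6884036  0.07520693 0.07101997]
```

View pics/side6.png

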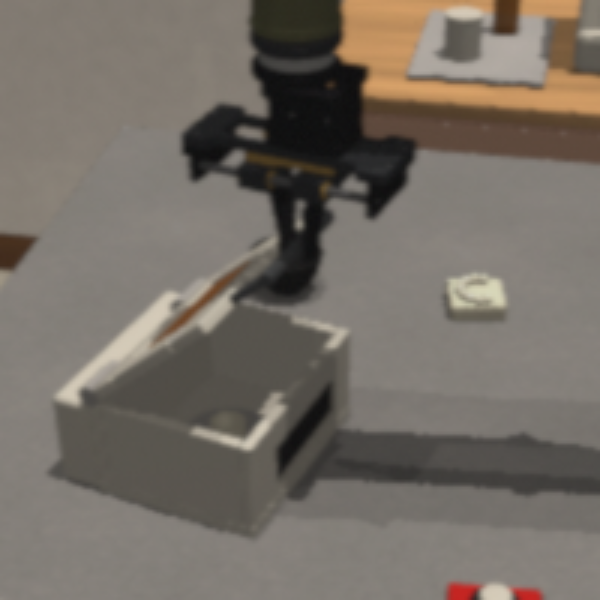

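The picture shows the hood about 43° open (depth fits 42.5° and 43.5°), held at the bar at (300,270). One short hold to confirm it is still.

```bash
python3 -m inch '{"jaw":[0.005,0.005,0.005,0.005,0.005],"translation":[[0,0,0],[0,0,0],[0,0,0],[0,0,0],[0,0,0]],"delta_rot":[[0,0,0],[0,0,0],[0,0,0],[0,0,0],[0,0,0]]}' && python3 -c "
from bench import sign_off
print(sign_off())"
```

```text
clock: 15.0
eef_pos: [0.5152, 0.0102, 0.2659]
ee_rot: [180.0, 0.0, 76.4]
force: [5.8, -1.7, -4.3]
width: 0.0134
grip_force: 15.0
the job is handed in; nothing more can be done
None
```

Handed in at 15 s: with the hood shut I pressed the grey switch's button to its stop and released it (its return wasn't checked on camera), then raised the hood to about 63°, lowered it gently, and left it held still by the bar at about 43°, 7° below balance; the model, jar and bowl were not touched.

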